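Unload the drill jig: break the taper pin free, swing the leaf, take out the block

ROBOT

A 6-joint arm with a two-finger parallel gripper is mounted at the origin on a cart in front of the work surface, level with it; the furniture and walls round the work are solid. World frame = base frame: x ahead of the robot, y to its left, z up, the work surface at z = 0. Lengths are in mm, angles in rad, forces in N, time in s.
With the tool pointing down it reaches from about 350 to 875 mm from the base axis. Payload 4.2 kg.
Tool frame: the origin (TCP) lies midway between the tips of the shut fingers; the grasp point (between the pads) lies 19 mm behind it; z points along the fingers, y is the direction in which the jaws open and shut (so a half turn about z gives the same grasp; the last joint's range is limited). The gripper opens to 85 mm and grips with 20 to 120 N. Pads are 22 mm wide; open, the fingers measure 114 mm over their backs; the gripper's body (76 mm by 85 mm) begins 54 mm behind the grasp point. The pads swing forward as they close: fully open they stand 13 mm farther back than shut.
Start: joints at [1.38, 0.385, 0.008, 0, -1.194, -0.259], TCP at [271.707, 562.827, 231.312] pointing down, gripper open.
Joint ranges: [-3.14, 3.14], [-1.21, 2.06], [-1.07, 1.41], [-3.16, 2.05], [-2.99, -0.16], [-3.1, 3.1]. Speed limits (rad/s): [2.79, 2.79, 3.14, 3.14, 3.14, 3.14].

INTERFACE

Orientations are given as a unit quaternion [x, y, z, w].
In Python, from bench import arm gives the robot as it stands. The module is installed in compiled form; this text tells all that it offers.
- The arm moves only by the tool drive_tool, never from a script. Its argument "increments" is a list of rows, each a list of 2 entries, a list of its own where there are three numbers: the shift along the world's x, y, z in mm, then the turn about the world's z in degrees. A call has 1 to 12 rows; each row is the pose to reach, as a shift and turn from the pose measured when the call began; what a row does not reach only later rows make up. A row lasts 1/10 s, in which the tool goes at most 50 mm and 8.59 degrees, less where a joint would pass 70% of its speed; a pose out of reach is approached as far as the arm can. A call with a gripper value outside its range is refused whole. "grip" is the gripper's target within -1 to 1 (shut at 1, half-way at 0, fully open at -1), set as the call begins (left out, the last holds). The fingers move at their own pace and stop on an object; the grip force is fixed at half the most. Time passes only in rows, so rows that repeat a pose let the fingers close. It gives the time, the measured TCP pose, the force and the opening at its end, in the units of the state.
- arm.read_state(): the state, without advancing time (a new reading comes with each control period).
- arm.get_image(name): name is "scene" or "side" or "wrist"; returns a dict with "img" (420x560x3 uint8, red, green, blue), "range_z" (420x560 float32, mm along the optical axis (not along the pixel's ray), 0 where there is no reading), "fx", "fy", "cx", "cy" (pixels), "distortion" ([k1, k2, p1, p2, k3] as OpenCV has them; the pictures are not rectified), "rvec" (rotation vector, rad) and "tvec" (3), from world to camera coordinates, as OpenCV has them. Camera axes: x right, y down, z forward; pixel columns grow to the right and rows downward; lengths in mm; the calibration is good to about 2 mm. A picture is of the moment at which its call begins.
- arm.job_done(): hands the job in, once; it reports no verdict.
The state is a dict: "clock": time; "joints": joint angles; "joint_vel": joint speeds; "joint_efforts": joint torques, N m; "position": TCP position; "ee_rot": TCP orientation; "contact_force": force on the tool from outside, world axes, zero at the start; "wrist_torque": the same for the moment, N m; "gripper_width": finger opening in mm.
Only numpy, scipy, OpenCV 4.12 (cv2) and the standard library are available. Lean on these libraries where they do the work, as an engineer would, in place of code of your own. Each camera call takes 0.05 s, during which the arm holds its last target. There are 200 camera calls.

TASK

Unload the drilled block from the drill jig. The jig's taper pin is jammed in its socket: turn it about 45 degrees or more while it is still fully down to break it free, only then pull it out, and leave it in the narrow compartment of the tray. Swing the jig's leaf well open and leave it open, then lift the block out of the nest and set it down flat (do not drop it) in the wide compartment, without disturbing the tin or the undrilled blocks.

Things in the scene. Friction and masses are not known exactly. Their poses are not given: they have to be found in the camera images.
- jig: drill jig, fixed, left or right of the centre line. Brown base 100 (x) x 232 (y) x 16 mm. At y = +82 mm a pivot post (17 mm radius, nut top 67.5 mm above the table); in the middle a nest for the block; at y = -72 mm a dark square taper socket. Origin on the table under the nest's middle; x: side to which the leaf opens, away from the robot within 20 degrees; y: along the closed leaf toward the pivot.
- socket (a point): centre of the taper socket's mouth, dark steel, 40 mm square, 42.5 mm above the table. Two sprung keys inside pinch two raised lands of the pin's tapered shank and hold it against a straight pull of some 30 N. Turned either way (about 0.3 Nm) the lands leave the keys after some 25 degrees; from 35 to 145 degrees the pin is loose (it settles 1.5 mm onto the leaf) and lifts out freely.
- leaf (a joint): angle of the leaf (rad): 0 closed over the block and pinned, grows as its free end swings to the jig's +x; stop at 1.6. Steel bar 34 mm wide, from 43.5 to 55.5 mm above the table, its free end 172 mm from the pivot. Turns about a vertical axis, stays where it is left, takes about 1 N at the knob. At 1.3 or more the block and fingers beside it are clear.
- leaf_pivot (a point): point on the leaf's vertical turning axis, half-way up the leaf (49.5 mm above the table)
- leaf_knob (a point): black upright round knob on the leaf, 14 mm diameter, reaching 87.5 mm above the table, 116 mm from the pivot axis and 38 mm from the pin; the point is on its axis where it is gripped, 76.5 mm above the table (21 mm over the leaf)
- pin_bar (a point): centre of the crossbar of the loose steel taper pin (140 g), 82 mm above the table when seated. Bar 50 mm long (own y), 8 mm thick (own x), 14 mm high, on a 7 mm thick stem; below it a flange 29 mm wide whose top is 20 mm under this point. The foot is 63 mm below this point, so the pin is clear of the leaf when raised 40 mm. Seated, its axes are the jig's within 2 degrees.
- block_center (a point): centre of the loose drilled aluminium block (230 g), 70 (own x) x 50 (own y) x 25 mm, 8 mm hole down through its middle. In the nest its underside is 16 mm above the table and its axes are the jig's; dowels and rails 9 mm high round it leave about 1.5 mm play. The dowels stand 27 mm either side of the middle of its long faces, 46 mm free between them for a finger.
- tray: grey plastic parts tray, fixed on the table at the other side, 158 (x) x 207 (y) x 28 mm, walls 4 mm, floor 4 mm thick; origin: centre of its underside; a wall across parts it into a narrow (+y) and a wide (-y) compartment
- tray_narrow (a point): centre of the floor (4 mm above the table) of the narrow compartment, inside 150 (x) x 85 (y) mm, for the pin, which may stand or lie there
- tray_wide (a point): centre of the floor (4 mm above the table) of the wide compartment, inside 150 (x) x 110 (y) mm, for the block
- blank_1: undrilled aluminium block 50 x 70 x 25 mm, a bystander; origin at its underside
- blank_2: another undrilled aluminium block 50 x 70 x 25 mm, a bystander; origin at its underside
- tin: round tin, 70 mm diameter, 44 mm high, dark body and cream lid, a bystander; origin at its underside
There are look-alikes about, which are no part of the job. Leave any red look-alike of the part that bears block_center alone. Leave any purple look-alike of the part that bears pin_bar alone.

How it is judged (in metres and radians):
On the way, in this order (a step that is already met when the one before it is completed fails the run):
1. the pin is turned at least 26 degrees while still down in its seat (raised less than 3 mm) (angle between the y axis of pin_bar and the y axis of jig, either way round above 0.45 rad and z of pin_bar in the frame of jig below 0.085 m and horizontal distance between pin_bar and jig below 0.09 m), for 0.1 s.
2. the pin is pulled clear of the jig's leaf (z of pin_bar in the frame of jig above 0.118 m), for 0.1 s.
3. the leaf is swung open past 60 degrees (value of joint leaf above 1.05 rad), for 0.2 s.
At the end, for the whole second after the job is handed in: The leaf stands open past 60 degrees; the block lies flat (within 7 degrees) on the floor of the wide compartment, the pin rests (standing or lying) inside the narrow compartment, both released and at rest (value of joint leaf above 1.05 rad and x of block_center in the frame of tray_wide between -0.058 and 0.058 m and y of block_center in the frame of tray_wide between -0.038 and 0.038 m and z of block_center in the frame of tray_wide below 0.017 m and angle between block_center's own z axis and vertical below 0.12 rad and x of pin_bar in the frame of tray_narrow between -0.074 and 0.074 m and y of pin_bar in the frame of tray_narrow between -0.042 and 0.042 m and z of pin_bar in the frame of tray_narrow below 0.068 m and linear speed of each of block, pin below 0.02 m/s); the robot touches nothing.
It fails at once if the block is dropped into the tray (moves faster than 0.9 m/s above it) (horizontal distance between block_center and tray_wide below 0.05 m and linear speed of block above 0.9 m/s).
It fails at once if a bystander is moved more than 25 mm (distance of any of blank_1, blank_2, tin from where it was at the start of the episode above 0.025 m).
It also fails if it takes over 72 s, if anything falls off the work surface, if the arm or the gripper's body presses on something with over 40 N, if the wrist force passes 120 N, or if a joint passes its speed limit or range.

## Working session

There is one attempt and no reset: what is moved stays moved. The work goes in short steps, Python scripts to look and compute and a tool call to move; the robot and the scene stay as the last step left them, time stands still between calls to the robot, and variables do not carry over. Pictures are saved under pics/ and viewed, about 8 in all and at most 12, crops included, and the job is handed in when it is done.

Besides the shell and the picture viewer there is one more tool, called after "Request:" as a command line: name --argument value ..., lists and objects as JSON in quotes. drive_tool: Moves the arm, as the interface text tells. Its arguments: {"type":"object","properties":{"increments":{"type":"array","items":{"type":"array"}},"grip":{"type":"number"}},"required":["increments"]}

```bash
mkdir -p pics; cat > h.py <<'E'
import numpy as np, cv2
from bench import arm
def cam(n):
    d=arm.get_image(n)
    d['K']=np.array([[d['fx'],0,d['cx']],[0,d['fy'],d['cy']],[0,0,1.]]);d['D']=np.array(d['distortion'],float)
    d['R']=cv2.Rodrigues(np.array(d['rvec'],float))[0];d['t']=np.array(d['tvec'],float).reshape(3)
    return d
def ray(d,uv):
    p=cv2.undistortPoints(np.array(uv,float).reshape(-1,1,2),d['K'],d['D']).reshape(-1,2)
    return np.c_[p,np.ones(len(p))]
def onplane(d,uv,z):
    v=ray(d,uv)@d['R'];c=-d['R'].T@d['t']
    return c+v*((z-c[2])/v[:,2])[:,None]
def cloud(d):
    h,w=d['range_z'].shape
    u,v=np.meshgrid(np.arange(w),np.arange(h))
    r=ray(d,np.stack([u,v],-1).reshape(-1,2))*d['range_z'].reshape(-1,1)
    return ((r-d['t'])@d['R']).reshape(h,w,3)
def proj(d,P): return cv2.projectPoints(np.array(P,float).reshape(-1,3),np.array(d['rvec'],float),d['t'],d['K'],d['D'])[0].reshape(-1,2)
def save(d,name): cv2.imwrite('pics/'+name,d['img'][...,::-1])
E
python3 - <<'E'
from h import *
print(arm.read_state())
for n in ['scene','side']:
    d=cam(n);save(d,n+'0.png');np.save(n+'0.npy',d,allow_pickle=True);print(n,-d['R'].T@d['t'],(d['range_z']>0).mean())
E
```

```text
{'clock': 0.0, 'joints': array([ 1.37961087e+00,  3.85546943e-01,  6.57320461e-03, -5.15559131e-04,
       -1.19401270e+00, -2.58590238e-01]), 'joint_vel': array([ 0.00105552, -0.00119444, -0.00120111,  0.00012821, -0.00067536,
       -0.00233567]), 'joint_efforts': array([ 1.36996510e-03, -3.92289054e+01,  1.88401401e+01,  4.18591529e+00,
       -4.72107247e-03, -4.08297097e-06]), 'position': array([271.45144794, 562.29146693, 230.20435379]), 'ee_rot': array([ 9.74797297e-01, -2.23089607e-01, -2.02557984e-04,  1.10250737e-03]), 'contact_force': array([-0.08635659,  0.69251982, -0.27823219]), 'wrist_torque': array([-0.02944054,  0.02070101,  0.02249987]), 'gripper_width': 85.2289094104003}
scene [-218.29781777 -692.4123312   721.09159124] 0.9958163265306123
side [ 403.20348444 -745.76160729  498.18780088] 0.9960501700680272
```

View pics/scene0.png

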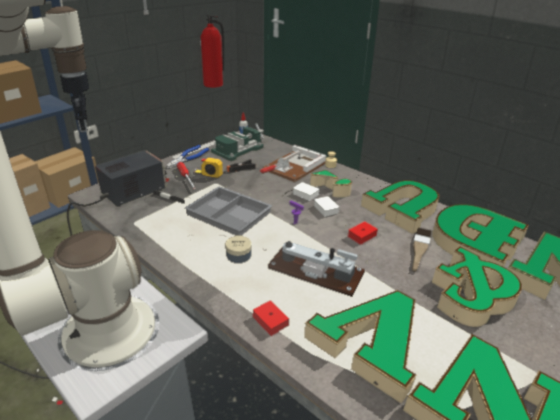

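View pics/side0.png

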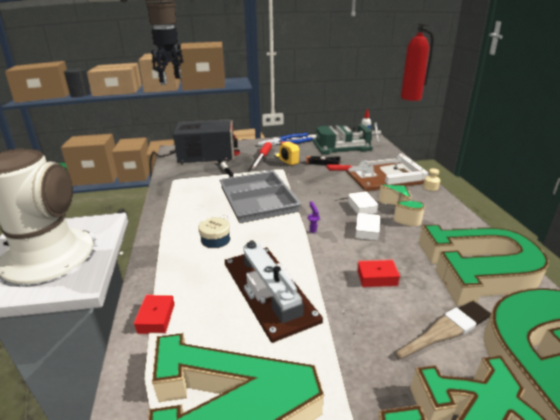

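```bash
python3 - <<'E'
from h import *
ims=[]
for n,(x,y,w,h) in {'scene':(255,225,125,80),'side':(205,225,130,120)}.items():
    d=np.load(n+'0.npy',allow_pickle=True).item();P=cloud(d)
    im=d['img'].astype(int);hsv=cv2.cvtColor(d['img'],cv2.COLOR_RGB2HSV)
    ims.append(cv2.resize(d['img'][y:y+h,x:x+w,::-1],(600,int(600*h/w)),interpolation=cv2.INTER_CUBIC)[:400])
    m=(im[...,0]>im[...,2]+20)&(im[...,0]<110)&(P[...,2]>8)&(P[...,2]<24)
    m[:y]=0;m[y+h:]=0;m[:,:x]=0;m[:,x+w:]=0
    Q=P[m];r=cv2.minAreaRect(Q[:,:2].astype(np.float32));print(n,'base',len(Q),r,np.median(Q[:,2]),cv2.boxPoints(r).round())
    box=(190,180,90,60) if n=='scene' else (218,165,90,60)
    S=P[box[1]:box[1]+box[3],box[0]:box[0]+box[2]];t=S[(S[...,2]>20)&(S[...,2]<36)]
    r=cv2.minAreaRect(t[:,:2].astype(np.float32));print('tray',len(t),r,cv2.boxPoints(r).round())
cv2.imwrite('pics/crop.png',np.hstack([cv2.resize(i,(400,i.shape[0]*400//600)) [:260] for i in ims]) if 1 else 0)
E
```

```text
scene base 951 ((466.6878967285156, -206.94277954101562), (95.4200210571289, 227.749267578125), 17.25734519958496) 15.397966250789866 [[ 387. -112.]
 [ 455. -330.]
 [ 546. -302.]
 [ 478.  -84.]]
tray 634 ((486.35699462890625, 203.2099609375), (173.09771728515625, 315.10528564453125), 10.617779731750488) [[372. 342.]
 [430.  32.]
 [600.  64.]
 [542. 374.]]
side base 1887 ((470.1188049316406, -207.81167602539062), (96.84378814697266, 228.1096649169922), 16.446035385131836) 14.938232645185742 [[ 391. -112.]
 [ 456. -331.]
 [ 549. -303.]
 [ 484.  -85.]]
tray 783 ((494.62872314453125, 158.91688537597656), (168.50279235839844, 221.55238342285156), 10.466825485229492) [[392. 253.]
 [432.  35.]
 [598.  65.]
 [557. 283.]]Traceback (most recent call last):
  File "<stdin>", line 13, in <module>
    return _nx.concatenate(arrs, 1, dtype=dtype, casting=casting)
           ~~~~~~~~~~~~~~~^^^^^^^^^^^^^^^^^^^^^^^^^^^^^^^^^^^^^^^
ValueError: all the input array dimensions except for the concatenation axis must match exactly, but along dimension 0, the array at index 0 has size 256 and the array at index 1 has size 260
```

Request:
drive_tool --increments '[[[40,-40,20],-8],[[60,-80,40],-16],[[80,-120,60],-24],[[100,-160,80],-32],[[120,-200,100],-40],[[140,-240,120],-47],[[160,-285,140],-47],[[180,-330,140],-47],[[200,-370,140],-47],[[205,-400,140],-47],[[205,-400,140],-47],[[205,-400,140],-47]]' --grip -1

```text
clock: 1.3
position: [476.4, 161.8, 370.0]
ee_rot: [0.804, -0.594, -0.001, 0.001]
contact_force: [-0.1, -0.1, -0.5]
gripper_width: 85.4
```

```bash
python3 - <<'E'
from h import *
d=cam('wrist');save(d,'w1.png');np.save('w1.npy',d,allow_pickle=True);print(-d['R'].T@d['t']);print(d['R'])
s=arm.read_state();print(s['position'],s['clock'],s['joints'],s['contact_force'])
E
```

```text
[499.47071362  89.93518638 512.53253309]
[[-0.95631455 -0.29231755  0.00359535]
 [-0.27804117  0.91327111  0.29770622]
 [-0.09030828  0.28370114 -0.95465076]]
[476.34409481 162.52693293 370.00995574] 1.35 [ 6.51331406e-01  1.06062951e-01 -2.34367876e-02 -9.22200597e-04
 -1.44363065e+00 -3.50844000e-01] [-0.4036976   0.72990828  1.02678598]
```

View pics/w1.png

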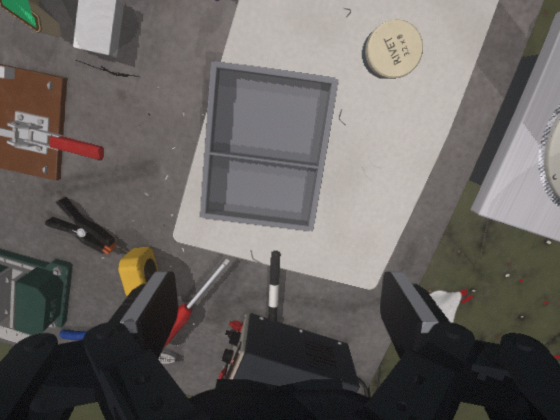

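Request:
drive_tool --increments '[[[0,-45,0],0],[[0,-90,0],0],[[0,-135,0],0],[[-5,-180,0],0],[[-10,-225,0],0],[[-15,-270,0],0],[[-20,-315,-20],0],[[-25,-360,-40],0],[[-30,-400,-60],0],[[-30,-430,-80],0],[[-30,-430,-80],0],[[-30,-430,-80],0]]'

```text
clock: 2.55
position: [446.8, -267.0, 289.3]
ee_rot: [0.805, -0.593, -0.002, 0.001]
contact_force: [0.7, 0.6, -0.2]
gripper_width: 85.1
```

```bash
python3 - <<'E'
from h import *
d=np.load('w1.npy',allow_pickle=True).item()
c=onplane(d,[(216,63),(337,78),(313,230),(201,215)],28);print(c.round(1),c.mean(0),[np.linalg.norm(c[i]-c[i-1]) for i in range(4)])
P=cloud(d);u=P[40:250,180:360].reshape(-1,3);u=u[(u[:,2]>20)&(u[:,2]<36)]
k=(np.abs(u[:,0]-c[:,0].mean())<130)&(np.abs(u[:,1]-c[:,1].mean())<140)
r=cv2.minAreaRect(u[k][:,:2].astype(np.float32));print(r,np.median(u[k][:,2]))
d=cam('wrist');save(d,'w2.png');np.save('w2.npy',d,allow_pickle=True);print(-d['R'].T@d['t'])
s=arm.read_state();print(s['position'],s['clock'],s['joints'],s['contact_force'])
E
```

```text
[[588.3  69.4  28. ]
 [433.3  41.4  28. ]
 [396.3 250.1  28. ]
 [558.3 275.4  28. ]] [494.02805836 159.0663567   28.        ] [np.float64(208.13837490236526), np.float64(157.49501657746939), np.float64(212.00032072557957), np.float64(163.96295362409998)]
((495.7688903808594, 159.80020141601562), (167.4881134033203, 216.2962188720703), 9.42991828918457) 27.592284606999655
[ 470.16846702 -338.90163059  431.71970192]
[ 447.14662882 -266.69439878  290.22038479] 2.6 [-0.22503221  0.16820355 -0.14465135  0.0013939  -1.25989792  0.52631289] [0.36535518 0.37943886 0.34258419]
```

View pics/w2.png

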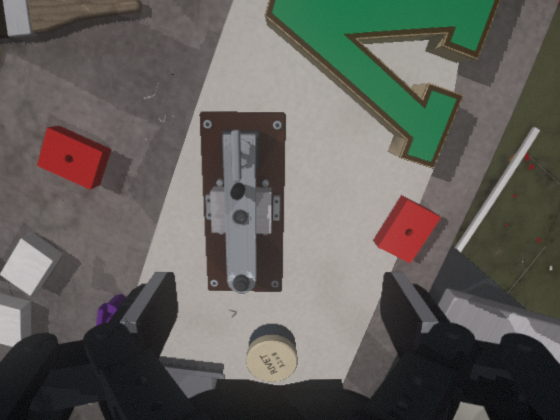

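```bash
python3 - <<'E'
from h import *
d=np.load('w2.npy',allow_pickle=True).item();P=cloud(d)
im=d['img'].astype(int)
m=(im[...,0]>im[...,2]+20)&(im[...,0]<120)
m[:100]=0;m[300:]=0;m[:,:195]=0;m[:,292:]=0
m=cv2.morphologyEx(m.astype(np.uint8),cv2.MORPH_OPEN,np.ones((3,3)))
n,l,st,ce=cv2.connectedComponentsWithStats(m)
pts=np.argwhere(m)[:,::-1]
Q=onplane(d,pts,16);r=cv2.minAreaRect(Q[:,:2].astype(np.float32));print('base',r,np.median(P[m>0][:,2]))
a=np.radians(r[2]);
print('nut',onplane(d,[(240,283)],67.5),'knob',onplane(d,[(237,188)],87.5))
S=P[110:300,195:292]
b=(S[...,2]>84)&(S[...,2]<95);yy,xx=np.where(b);T=S[b];print('top',len(T))
n,l,st,ce=cv2.connectedComponentsWithStats(b.astype(np.uint8))
for i in range(1,n):
    if st[i,4]>15:
        uv=np.argwhere(l==i)[:,::-1]+[195,110];q=onplane(d,uv,89);print(st[i],ce[i]+[195,110],cv2.minAreaRect(q[:,:2].astype(np.float32)),q.mean(0),np.median(S[l==i][:,2]))
cv2.imwrite('pics/w2c.png',cv2.resize(d['img'][105:300,195:295,::-1],None,fx=3,fy=3,interpolation=cv2.INTER_CUBIC))
E
```

```text
base ((474.1654052734375, -210.67575073242188), (94.52635192871094, 209.01016235351562), 16.057842254638672) 15.761392676832283
nut [[ 451.31516335 -131.72508896   67.5       ]] knob [[ 483.16037078 -245.31072764   87.5       ]]
top 553
[ 36  21  10  51 423] [235.21985816 155.60047281] ((492.9090576171875, -275.6906433105469), (8.408478736877441, 48.75425338745117), 17.31183433532715) [ 493.20042043 -276.30431323   89.        ] 88.64220745300041
[ 35  77  13  13 130] [236.29230769 192.72307692] ((482.7268981933594, -240.4654541015625), (12.021354675292969, 12.489535331726074), 15.372715950012207) [ 482.50998001 -240.81095186   89.        ] 85.855189484408
```

View pics/w2c.png

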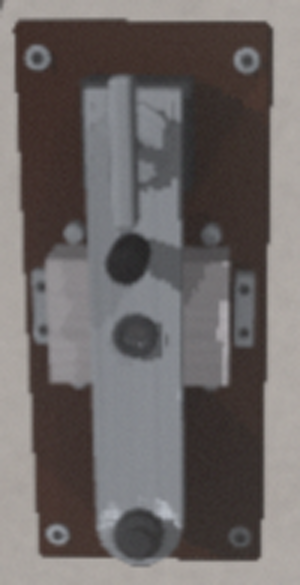

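Request:
drive_tool --increments '[[[40,-9,-30],0],[[46,-9,-70],0],[[46,-9,-110],0],[[46,-9,-150],0],[[46,-9,-180],0],[[46,-9,-195],0],[[46,-9,-210],0],[[46,-9,-218],0],[[46,-9,-223],0],[[46,-9,-223],0],[[46,-9,-223],0]]' --grip -1

```text
clock: 3.7
position: [494.0, -275.6, 68.1]
ee_rot: [0.806, -0.592, 0.0, 0.001]
contact_force: [0.2, -0.4, 0.3]
gripper_width: 85.4
```

Request:
drive_tool --increments '[[[0,0,0],0],[[0,0,0],0],[[0,0,0],0],[[0,0,0],0],[[0,0,0],0],[[0,0,0],0]]' --grip 1

```text
clock: 4.3
position: [493.4, -275.7, 68.3]
ee_rot: [0.806, -0.592, -0.0, 0.001]
contact_force: [-1.1, -0.1, 2.1]
gripper_width: 6.6
```

Request:
drive_tool --increments '[[[0,0,0],0],[[0,0,0],0],[[0,0,0],-6],[[0,0,0],-12],[[0,0,0],-18],[[0,0,0],-24],[[0,0,0],-30],[[0,0,0],-37],[[0,0,0],-44],[[0,0,0],-52],[[0,0,0],-60],[[0,0,0],-60]]' --grip 1

```text
clock: 5.5
position: [493.4, -275.6, 67.9]
ee_rot: [-0.401, 0.916, 0.001, -0.001]
contact_force: [-0.9, -0.2, -1.6]
gripper_width: 6.4
```

```bash
python3 - <<'E'
from h import *
s=arm.read_state();print(s['wrist_torque'],s['contact_force'],s['gripper_width'])
o=[]
for n,(x,y,w,h) in {'wrist':(100,120,360,240),'side':(205,215,144,120)}.items():
    d=cam(n);o.append(cv2.resize(d['img'][y:y+h,x:x+w,::-1],(390,320),interpolation=cv2.INTER_CUBIC))
cv2.imwrite('pics/g1.png',np.hstack(o))
E
```

```text
[-0.02258426 -0.00556369  0.00569957] [-0.92349113 -0.22148063 -1.62959646] 6.4376626471611
```

View pics/g1.png

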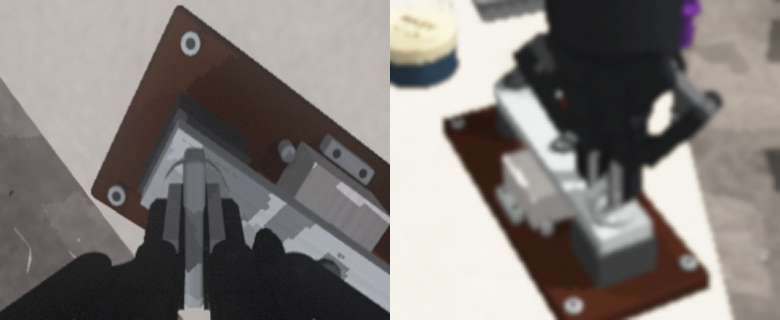

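Request:
drive_tool --increments '[[[0,0,5],-60],[[0,0,10],0],[[0,0,20],0],[[0,0,35],0],[[0,0,55],0],[[0,0,80],0],[[0,0,100],0],[[0,0,100],0],[[0,0,100],0]]'

```text
clock: 6.5
position: [493.2, -275.4, 168.2]
ee_rot: [-0.402, 0.916, 0.001, -0.0]
contact_force: [-0.5, 0.1, -2.5]
gripper_width: 6.8
```

Request:
drive_tool --increments '[[[0,40,0],5],[[-1,85,0],10],[[-2,130,0],15],[[-3,175,0],20],[[-4,220,0],25],[[-5,265,0],30],[[-6,310,0],35],[[-7,355,0],40],[[-7,400,0],46],[[-7,445,0],52],[[-7,480,0],52],[[-7,491,0],52]]'

```text
clock: 7.7
position: [485.6, 218.3, 166.7]
ee_rot: [0.764, -0.645, -0.001, 0.002]
contact_force: [0.0, -0.3, -1.5]
gripper_width: 6.5
```

Request:
drive_tool --increments '[[[0,0,0],0],[[0,0,0],0],[[0,0,0],0]]'

```text
clock: 8.0
position: [485.2, 216.9, 166.1]
ee_rot: [0.763, -0.646, -0.001, 0.003]
contact_force: [1.0, -0.1, -1.0]
gripper_width: 6.2
```

Request:
drive_tool --increments '[[[0,-1,-35],0],[[0,-1,-70],0],[[0,-1,-90],0],[[0,-1,-102],0],[[0,-1,-106],0],[[0,-1,-108],0],[[0,-1,-110],0],[[0,-1,-111],0],[[0,-1,-112],0],[[0,-1,-112],0]]'

```text
clock: 9.0
position: [485.4, 216.1, 54.5]
ee_rot: [0.763, -0.646, -0.001, 0.002]
contact_force: [-0.1, 0.3, -0.9]
gripper_width: 6.8
```

Request:
drive_tool --increments '[[[0,0,-1],0],[[0,0,-1.5],0],[[0,0,-2],0],[[0,0,-2],0]]'

```text
clock: 9.4
position: [485.7, 216.3, 53.2]
ee_rot: [0.764, -0.646, -0.001, 0.002]
contact_force: [-0.8, -0.8, 4.5]
gripper_width: 6.4
```

Request:
drive_tool --increments '[[[0,0,0],0],[[0,0,0],0],[[0,0,0],0],[[0,0,0],0],[[0,0,0],0]]' --grip -1

```text
clock: 9.9
position: [485.7, 216.3, 53.1]
ee_rot: [0.764, -0.646, -0.001, 0.002]
contact_force: [0.8, 0.4, -0.8]
gripper_width: 78.4
```

Request:
drive_tool --increments '[[[0,0,30],0],[[0,0,70],0],[[0,0,110],0],[[0,0,150],0],[[0,0,190],0],[[0,-40,230],0],[[0,-80,230],0],[[0,-80,230],0]]'

```text
clock: 10.7
position: [485.6, 133.3, 285.3]
ee_rot: [0.762, -0.647, -0.0, 0.0]
contact_force: [0.4, 1.4, -0.0]
gripper_width: 85.2
```

```bash
python3 - <<'E'
from h import *
d=cam('wrist');save(d,'w3.png');np.save('w3.npy',d,allow_pickle=True)
P=cloud(d)
C=np.array([485.6,215.5]);m=(np.abs(P[...,0]-C[0])<90)&(np.abs(P[...,1]-C[1])<60)&(P[...,2]>34)&(P[...,2]<120)
print(m.sum(),P[m].mean(0) if m.any() else 0,P[m].min(0),P[m].max(0))
E
```

```text
633 [485.81607163 214.7339244   60.30940738] [471.73467044 191.14457673  41.1528733 ] [500.02089589 240.50255403  75.89498531]
```

View pics/w3.png

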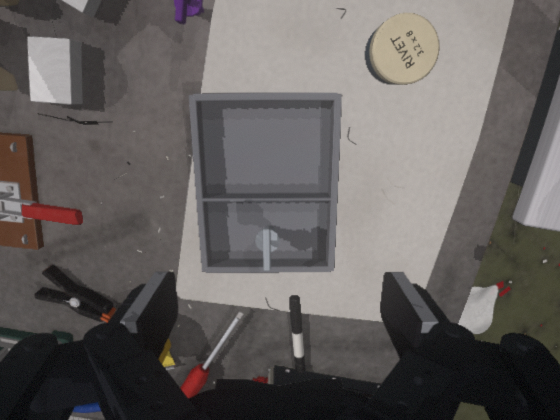

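Request:
drive_tool --increments '[[[0,-45,0],7.7],[[0,-90,0],7.7],[[0,-135,0],7.7],[[-1,-180,0],7.7],[[-2,-225,0],7.7],[[-3,-270,0],7.7],[[-3,-315,0],7.7],[[-3,-355,-20],7.7],[[-3,-374,-60],7.7],[[-3,-374,-100],7.7],[[-3,-374,-140],7.7],[[-3,-374,-150],7.7]]' --grip -1

```text
clock: 11.95
position: [479.4, -238.2, 128.9]
ee_rot: [0.804, -0.595, -0.006, 0.003]
contact_force: [0.1, 0.2, -0.7]
gripper_width: 85.3
```

Request:
drive_tool --increments '[[[0,0,-30],0],[[0,0,-55],0],[[0,0,-68],0],[[0,0,-73],0],[[0,0,-73],0]]'

```text
clock: 12.45
position: [480.2, -238.0, 56.1]
ee_rot: [0.804, -0.594, -0.006, 0.003]
contact_force: [-0.3, 0.8, 0.3]
gripper_width: 85.5
```

Request:
drive_tool --increments '[[[0,0,0],0],[[0,0,0],0],[[0,0,0],0],[[0,0,0],0],[[0,0,0],0]]' --grip 0.5

```text
clock: 12.95
position: [480.3, -238.1, 56.4]
ee_rot: [0.804, -0.594, -0.005, 0.003]
contact_force: [-0.1, -0.7, 0.8]
gripper_width: 21.3
```

Request:
drive_tool --increments '[[[2,-3,5],0],[[2,-3,5],0]]'

```text
clock: 13.15
position: [483.2, -241.6, 62.3]
ee_rot: [0.804, -0.594, -0.004, 0.002]
contact_force: [-0.0, 0.0, 0.3]
gripper_width: 21.3
```

Request:
drive_tool --increments '[[[12.7,5.6,0],7],[[25,12,0],14],[[37,20,0],21],[[47.5,29.5,0],28],[[57,40,0],35],[[65,52,0],42],[[71.5,64.5,0],49],[[76.5,77.5,0],56],[[79.5,91.5,0],63],[[81.5,105.5,0],70],[[81.5,119.5,0],77],[[79.5,134,0],84]]'

```text
clock: 14.35
position: [563.5, -107.3, 62.5]
ee_rot: [0.995, 0.099, -0.001, 0.005]
contact_force: [0.3, -1.4, 0.3]
gripper_width: 21.3
```

Request:
drive_tool --increments '[[[0,0,0],0],[[0,0,0],0]]'

```text
clock: 14.55
position: [563.7, -107.3, 62.6]
ee_rot: [0.995, 0.098, -0.001, 0.005]
contact_force: [-0.1, -0.7, -0.7]
gripper_width: 21.1
```

Request:
drive_tool --increments '[[[0,0,0],0],[[0,0,0],0],[[0,0,0],0]]' --grip 0

```text
clock: 14.85
position: [563.6, -107.9, 62.6]
ee_rot: [0.995, 0.098, -0.001, 0.005]
contact_force: [0.5, 0.2, -0.0]
gripper_width: 42.6
```

Request:
drive_tool --increments '[[[0,0,30],0],[[0,0,70],2],[[0,0,110],4],[[-10,-30,150],5.7],[[-25,-60,190],5.7],[[-34,-82,205],5.7],[[-34,-82,205],5.7],[[-34,-82,205],5.7]]' --grip -1

```text
clock: 15.65
position: [529.1, -190.3, 267.5]
ee_rot: [0.989, 0.146, -0.0, 0.005]
contact_force: [-0.9, -0.9, -0.0]
gripper_width: 85.8
```

```bash
python3 - <<'E'
from h import *
d=cam('wrist');save(d,'w4.png');np.save('w4.npy',d,allow_pickle=True)
P=cloud(d);C=np.array([471,-207])
m=(np.hypot(P[...,0]-C[0],P[...,1]-C[1])<55)&(P[...,2]>34)&(P[...,2]<48)
m=cv2.morphologyEx(m.astype(np.uint8),cv2.MORPH_OPEN,np.ones((3,3)))
n,l,st,ce=cv2.connectedComponentsWithStats(m)
for i in range(1,n):
    if st[i,4]>100:
        uv=np.argwhere(l==i)[:,::-1];q=onplane(d,uv,41);print(st[i],np.median(P[l==i][:,2]),cv2.minAreaRect(q[:,:2].astype(np.float32)))
s=arm.read_state();print(s['position'],s['joints'],s['clock'])
E
```

```text
[ 253  193   47   61 2699] 40.8658687873402 ((474.2677917480469, -204.77098083496094), (70.5774917602539, 50.0567626953125), 16.41568374633789)
[322 214   5  27 102] 42.01445466098853 ((485.6597595214844, -257.2516784667969), (30.909982681274414, 4.4868245124816895), 18.8308162689209)
[ 529.07411692 -189.70306161  266.54180934] [-0.05080946  0.25325322 -0.09704581  0.00999573 -1.2213356   1.91211715] 15.7
```

View pics/w4.png

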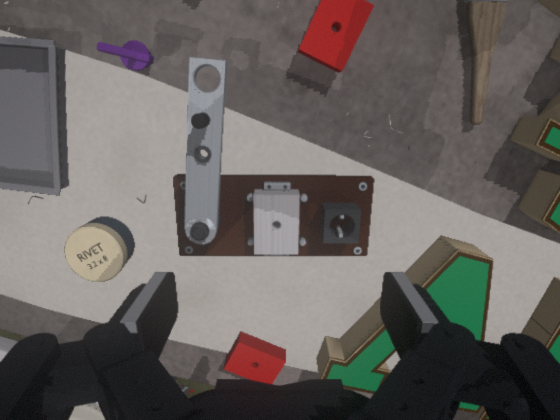

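Request:
drive_tool --increments '[[[-30,-8,-30],0],[[-55.4,-15.8,-70],0],[[-55.4,-15.8,-110],0],[[-55.4,-15.8,-150],0],[[-55.4,-15.8,-180],0],[[-55.4,-15.8,-190],0],[[-55.4,-15.8,-190],0],[[-55.4,-15.8,-190],0]]' --grip -0.5

```text
clock: 16.5
position: [474.7, -205.3, 77.3]
ee_rot: [0.989, 0.147, -0.001, 0.005]
contact_force: [0.2, 0.2, 0.6]
gripper_width: 64.1
```

Request:
drive_tool --increments '[[[-1,0,-15],0],[[-1,0,-30],0],[[-1,0,-42],0],[[-1,0,-50],0],[[-1,0,-56],0],[[-1,0,-60],0],[[-1,0,-60],0],[[-1,0,-60],0]]'

```text
clock: 17.3
position: [474.0, -205.4, 17.6]
ee_rot: [0.989, 0.147, -0.0, 0.005]
contact_force: [0.8, 0.2, 0.3]
gripper_width: 64.1
```

Request:
drive_tool --increments '[[[0,0,0],0],[[0,0,0],0],[[0,0,0],0],[[0,0,0],0],[[0,0,0],0],[[0,0,0],0]]' --grip 1

```text
clock: 17.9
position: [474.7, -205.5, 18.3]
ee_rot: [0.989, 0.147, 0.0, 0.005]
contact_force: [-0.0, 0.1, 6.2]
gripper_width: 49.0
```

Request:
drive_tool --increments '[[[0,0,4],0],[[0,0,10],0],[[0,0,20],0],[[0,0,40],0],[[0,0,70],0],[[0,0,110],0],[[0,0,150],0],[[0,0,150],0],[[0,0,150],0]]'

```text
clock: 18.8
position: [474.6, -205.3, 169.4]
ee_rot: [0.989, 0.147, 0.001, 0.005]
contact_force: [-0.7, 0.3, -3.4]
gripper_width: 48.7
```

Request:
drive_tool --increments '[[[2,20,0],-8],[[5,48,0],-16],[[8,76,0],-24],[[11,104,0],-32],[[14,132,0],-40],[[16,160,0],-48],[[18,188,0],-56],[[20,216,0],-64],[[22,244,0],-72],[[24,272,0],-80],[[26,300,0],-88],[[28,320,0],-96.5]]'

```text
clock: 20.0
position: [501.2, 115.7, 167.3]
ee_rot: [0.767, -0.642, -0.004, 0.006]
contact_force: [0.3, -0.3, -2.6]
gripper_width: 48.6
```

Request:
drive_tool --increments '[[[0,0,0],0],[[0,0,0],0],[[0,0,0],0]]'

```text
clock: 20.3
position: [500.3, 114.8, 166.2]
ee_rot: [0.767, -0.642, -0.005, 0.008]
contact_force: [-0.1, -0.3, -1.9]
gripper_width: 49.2
```

```bash
python3 - <<'E'
from h import *
d=np.load('w3.npy',allow_pickle=True).item()
c=onplane(d,[(190,94),(341,94),(333,271),(203,271),(202,199),(332,198)],28);print(c.round(1),c[:4].mean(0))
P=cloud(d);u=P[85:280,180:350].reshape(-1,3);f=u[(u[:,2]<9)&(u[:,2]>-1)]
w=f[np.hypot(f[:,0]-502,f[:,1]-115)<65];print(len(w),np.median(w[:,2]))
s=arm.read_state();print(s['position'],s['ee_rot'],s['gripper_width'],s['joints'])
d=cam('wrist');save(d,'w5.png')
E
```

```text
[[593.6  68.2  28. ]
 [431.9  42.3  28. ]
 [397.2 251.5  28. ]
 [558.5 277.7  28. ]
 [568.5 184.2  28. ]
 [418.1 158.6  28. ]] [495.28472675 159.93582462  28.        ]
8747 3.918529914105329
[500.28692224 114.77320964 166.23448446] [ 0.76680596 -0.64181563 -0.00458814  0.00776316] 49.227966315480735 [ 0.53991677  0.26482317 -0.34436784 -0.00431209 -0.97928639 -0.36047946]
```

View pics/w5.png

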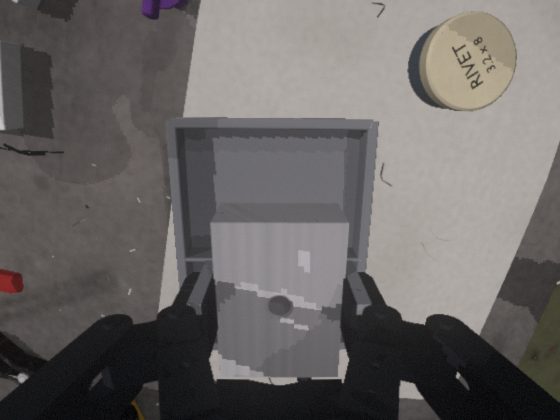

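Request:
drive_tool --increments '[[[1,0,-30],0],[[2,1,-65],0],[[2,1,-100],0],[[2,1,-125],0],[[2,1,-140],0],[[2,1,-148],0],[[2,1,-153],0],[[2,1,-156],0],[[2,1,-157],0],[[2,1,-157],0]]'

```text
clock: 21.35
position: [502.9, 115.9, 10.2]
ee_rot: [0.767, -0.642, -0.004, 0.007]
contact_force: [0.4, -0.1, -2.5]
gripper_width: 49.1
```

Request:
drive_tool --increments '[[[0,0,-1],0],[[0,0,-2],0],[[0,0,-2],0]]'

```text
clock: 21.65
position: [503.0, 116.0, 8.4]
ee_rot: [0.767, -0.642, -0.004, 0.007]
contact_force: [-0.0, -0.4, -2.0]
gripper_width: 48.7
```

Request:
drive_tool --increments '[[[0,0,-1],0],[[0,0,-2],0],[[0,0,-2],0]]'

```text
clock: 21.95
position: [503.1, 116.0, 6.5]
ee_rot: [0.767, -0.642, -0.004, 0.007]
contact_force: [0.2, 0.3, -0.4]
gripper_width: 48.8
```

Request:
drive_tool --increments '[[[0,0,-0.5],0],[[0,0,-1],0],[[0,0,-1],0]]'

```text
clock: 22.25
position: [503.1, 115.9, 6.4]
ee_rot: [0.767, -0.642, -0.004, 0.006]
contact_force: [-3.4, -0.4, 6.9]
gripper_width: 48.6
```

Contact with the floor; release, rise and check.

Request:
drive_tool --increments '[[[0,0,0],0],[[0,0,0],0],[[0,0,0],0],[[0,0,0],0]]' --grip -0.6

```text
clock: 22.65
position: [503.1, 116.0, 6.3]
ee_rot: [0.767, -0.642, -0.004, 0.006]
contact_force: [-0.3, -0.0, -0.2]
gripper_width: 68.2
```

Request:
drive_tool --increments '[[[0,0,15],0],[[0,0,35],0],[[0,0,70],0],[[0,0,110],0],[[0,0,150],0],[[0,0,190],0],[[0,0,230],0],[[0,-20,270],0],[[0,-20,280],0],[[0,-20,280],0]]'

```text
clock: 23.65
position: [503.8, 96.1, 288.1]
ee_rot: [0.767, -0.642, -0.003, 0.004]
contact_force: [-0.6, 1.1, -0.9]
gripper_width: 68.2
```

```bash
python3 - <<'E'
from h import *
w=cam('wrist');s=cam('side');P=cloud(w)
def rect(lo,hi,C,r):
    m=(np.hypot(P[...,0]-C[0],P[...,1]-C[1])<r)&(P[...,2]>lo)&(P[...,2]<hi)
    Q=P[m];print(m.sum(),np.median(Q[:,2]),np.percentile(Q[:,2],[2,98]),cv2.minAreaRect(Q[:,:2].astype(np.float32)))
rect(24,34,(502,116),50); rect(66,82,(486,215),60)
d=s;Ps=cloud(d);m=(Ps[...,2]>44)&(Ps[...,2]<60)&(np.hypot(Ps[...,0]-510,Ps[...,1]+150)<140);m[:150]=0
Q=Ps[m];print('leaf',cv2.minAreaRect(Q[:,:2].astype(np.float32)))
cv2.imwrite('pics/end.png',np.hstack([cv2.resize(w['img'],(400,300)),cv2.resize(s['img'][120:350,150:456],(400,300))])[...,::-1])
st=arm.read_state();print(st['position'],st['contact_force'],st['clock'])
E
```

```text
2483 28.735501710277287 [26.54154115 30.3896548 ] ((503.25048828125, 118.03897094726562), (50.09273147583008, 69.8322525024414), 9.431682586669922)
292 73.46146087244429 [67.74654085 74.94570386] ((485.9593505859375, 215.81781005859375), (6.926206111907959, 49.99254608154297), 9.821976661682129)
leaf ((522.6178588867188, -103.51991271972656), (189.25015258789062, 71.26560974121094), 15.259622573852539)
[502.33533635  95.9693614  284.78750293] [-0.22229003  0.17160863 -0.97919996] 23.75
```

View pics/end.png

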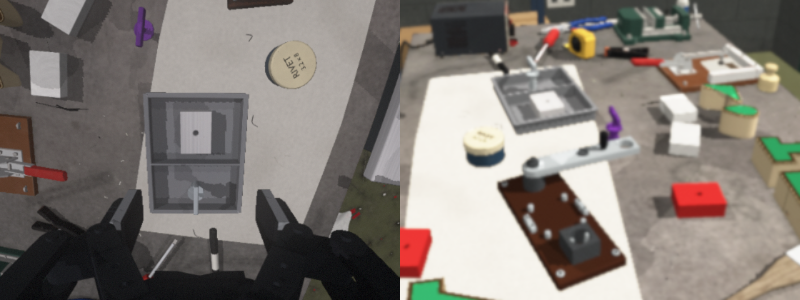

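Block is flat in the wide compartment, the pin stands in the narrow one, the leaf is open, and the bystanders look unmoved. Handing in.

```bash
python3 -c "
from bench import arm
print(arm.job_done())"
```

```text
the job is handed in; nothing more can be done
None
```

I unloaded the block and handed the job in at about 24 s; the interface gives no verdict, so success rests on my own checks.

**What I did**
- **Pin:** I gripped the crossbar and turned it 60° while it was still seated. The lift met almost no force (about 2.5 N), and I stood the pin in the narrow compartment.
- **Leaf:** I swung it open about 85° by caging the knob between the fingers.
- **Block:** I lifted it from the nest and lowered it onto the floor of the wide compartment. Contact was about 7 N before I released it.

**Last checks**
- **Block:** It lies flat, top at 28.7 mm against 29 expected, about 2 mm from the compartment centre.
- **Pin:** It stands with its bar centred at (486, 216), under 1 mm from the narrow compartment's centre. The bar top read 73.5 mm against 74 expected.
- **Robot and bystanders:** The robot was clear of everything. The tin and the undrilled blocks looked unmoved in the picture; I did not measure them.

**Failed or disagreed**
- **Leaf angle:** My final numeric fit failed because its mask took in other things (189 x 71 mm instead of a bar). The open leaf is confirmed only by eye and by the path the gripper followed.
- **Extra turn command:** The first row of the pull-out move asked by mistake for a further 60° turn. The per-row limit held that to about 8°, and the next rows undid it with no effect.
- **Width readings:** The gripper read about 6.5 mm on the 8 mm bar and 49 mm on the 50 mm block.

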